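Slide the specimen holder under the spring clip of the reflectance meter

ROBOT

A 7-joint arm with a two-finger parallel gripper is mounted at the origin on the work surface. World frame = base frame: x ahead of the robot, y to its left, z up, the work surface at z = 0. Lengths are in m, angles in rad, forces in N, time in s.
With the tool pointing down it reaches from about 0.425 to 0.925 m from the base axis. Payload 6.8 kg.
Tool frame: the origin (TCP) lies on the mounting face of the last link; the fingertips stand 173 mm ahead of it and the grasp point (between the pads) lies 155 mm ahead of it; z points along the fingers, y is the line along which they close (so a half turn about z gives the same grasp; the last joint's range is limited). The gripper opens to 85 mm and grips with 20 to 120 N. Pads are 22 mm wide; open, the fingers measure 114 mm over their backs; the gripper's body (76 mm by 85 mm) begins 54 mm behind the grasp point. The pads swing forward as they close: fully open they stand 13 mm farther back than shut.
Start: joints at [1.04, 0.477, 0.022, 1.555, -0.011, 1.109, -0.083], TCP at [0.277, -0.616, 0.405] pointing down, gripper open.
Joint ranges: [-2.96, 2.96], [-0.34, 2.1], [-1.41, 1.46], [0.24, 2.44], [-1.37, 4.51], [0.17, 1.92], [-2.96, 2.96]. Speed limits (rad/s): [2.39, 2.39, 3.14, 3.14, 3.14, 3.14, 3.14].

INTERFACE

Orientations are given as a rotation vector (axis times angle).
In Python, from bench import r gives the robot as it stands.
- The arm moves only by the tool arm_command, never from a script. Its argument "plan" is a list of rows, each an object of numbers: "claw": the closure, from 0 (fully open) to 1 (shut); "tx", "ty", "tz": the shift along the tool's x, y, z in m; "ax", "ay", "az": the turn, a rotation vector about the tool's x, y, z in degrees. A call has exactly 10 rows; each row shifts and turns the commanded pose from where the row before left it, along the tool's axes as they then stand; what a row does not reach is not made up. A row lasts 1/12 s, in which the tool goes at most 41.7 mm and 7.16 degrees, less where a joint would pass 70% of its speed; a pose out of reach is approached as far as the arm can. A call is refused whole if a number of a shift passes 0.0417 or a number of a turn 7.16, either way. A call with a gripper value outside its range is refused whole. The fingers move at their own pace and stop on an object; "squeeze" is the grip in N (left out, the last holds). Time passes only in rows, so rows that do not move let the fingers close, or fill a call up. It gives the time, the measured TCP pose, the force, the opening and the grip force at its end, in the units of the state.
- r.get_obs(): the state, without advancing time (a new reading comes with each control period).
- r.grab_frame(name): name is "scene" or "top" or "wrist"; returns the picture (420x560x3 uint8, red, green, blue); there is no depth.
- r.camera_model(name): a dict with "fx", "fy", "cx", "cy" (pixels), "position" and "orientation" of the camera in the world; the wrist camera has in their place "tool_from_camera" (4x4, takes a point from camera to tool coordinates, whose origin is the TCP and whose axes are the flange's). Camera axes: x right, y up, looking along -z (the intrinsics and any distortion apply to the point x, -y, -z); pixel columns grow to the right and rows downward; lengths in m; the calibration is good to about 2 mm. A picture is of the moment at which its call begins: read the wrist's pose just before it. camera_model takes no time and is no camera call.
- r.hand_in(): hands the job in; it is judged then, once.
Trained networks look in the newest picture that a camera, given by its name, has taken for a name from the list of things; names that differ only in an ending like _2 or _b are one class to them, and where a whole thing is asked for, a point or a joint stands for the part that bears it (a point fixed in the world has none). Each returns a list of dicts, best first, with "confidence" (0 to 1); they miss things now and then, are a little off and sometimes report something else, mostly with a low value. They report only what shows in the picture. A call takes as long as a camera call. They do not tell look-alikes from the thing itself.
- r.boxes_of(target, camera): "location" ([x, y, z] in m, in the coordinates of the camera as it stood for that picture, good to about 4 mm: the middle of the surface that is visible of it).
- r.tip_of(target, camera): "location" ([x, y, z] in m, in the coordinates of the camera as it stood for that picture, good to about 4 mm: a listed point, or the origin of a listed thing).
The state is a dict: "clock": time; "joints": joint angles; "qvel": joint speeds; "tau": joint torques, N m; "tcp_pos": TCP position; "orientation": TCP orientation; "contact_force": force on the tool from outside, world axes, zero at the start; "moment": the same for the moment, N m; "grip_width": finger opening in m; "gripper_force": force on a finger pad.
Only numpy, scipy, OpenCV 4.12 (cv2) and the standard library are available. Lean on these libraries where they do the work, as an engineer would, in place of code of your own. Each camera call takes 0.05 s, during which the arm holds its last target. There are 200 camera calls.

TASK

Load the reflectance meter: press the clip's blue thumb plate down with one fingertip so that its nose lifts and, while it stays held down, push the black specimen holder along its slideway under the nose with the other fingertip, until the holder is fully home against the stop; then let the clip come down on it and move clear. Only press and push: the holder stays on the slideway and is never lifted. Leave the spare holder, the bottle, the jar and the blue box where they are.

Things in the scene. Friction and masses are not known exactly. Their poses are not given: they have to be found in the camera images.
- meter: Fixed benchtop reflectance meter, white housing 240 (x) x 280 (y) mm, flat top 100 mm above the bench. Origin: centre of its underside, on the bench; z up; its front with display and keys faces its -x. A slideway runs along its y axis at x = 0; the holder is pushed in the meter's +y direction, towards the clip.
- deck (a point): Point on the slideway's top face (meter frame x = 0, y = -20, z = 110 mm), axes as the meter. The aluminium deck, 67 mm wide, runs from y = -80 to +39 mm on the meter, 10 mm above the housing's top. On it two guide rails along y, 6 mm wide, 5 mm high, 55 mm apart inside, end at the stop. Beyond y = 39 mm, under the thumb plate, is only the housing's top.
- stop (a point): Middle of the foot of the stop's face, across the slideway's end (meter frame x = 0, y = +25, z = 110 mm), axes as the meter: a dark steel bar 6 mm high that the holder's leading edge meets when home. Just beyond it stand the clip's bracket ears, 35 mm wide overall, tops 20 mm above the deck, and the hinge.
- home (a point): Point of the meter where the centre of the holder lies when it is fully home (x = 0, y = +8, z = 114 mm in the meter's frame), above the dark round measuring port; same axes as the meter.
- holder: The loose specimen holder to load: flat black frame 50 mm (its x, across the slideway) x 34 mm (its y, along the push) x 8 mm thick, about 40 g, with a white disc. Origin: centre of its underside; rear edge 17 mm behind it. It starts between the rails, nearly square to them, its leading edge 6 to 30 mm short of the clip's nose.
- clip (a joint): Angle (rad) of the spring clip about its hinge. 0: closed, rubber nose 4 mm above the deck, too low for the holder, and it does not give way when pushed. Grows as the thumb plate is pressed; springs back. 0.21: nose rests on the holder; above 0.24: nose clear of it; 0.40: plate level; 0.50: mechanical end. Pressing to 0.40 takes about 3.5 N at the plate's middle, more nearer the hinge.
- thumb_plate (a point): Point on the top of the clip's blue ribbed thumb plate, mid-width, 34 mm beyond the hinge; moves with the clip. Plate 26 mm wide, 46 mm long: y = +41 to +87 mm on the meter when level. Closed, it slopes up away from the hinge by 0.40 rad, far end 25 mm above the deck. Level, its top is 4 mm above the deck, half the holder's height. A fingertip may slide along it.
- nose (a point): Underside of the clip's rubber nose roll (18 mm wide, 6 mm thick along the slideway), moving with the clip. Closed, it is at y = +15 mm on the meter, 4 mm above the deck; lifting, it swings up to 3 mm back towards the holder. The hinge lies across the slideway at y = +33 mm, 16 mm above the deck.
- spare_center (a point): Centre of the spare holder, the same size (50 x 34 x 8 mm), grey with a reddish disc, lying loose on the rear part of the meter's top. Leave it.
- reagent_center (a point): Centre of an amber bottle with a black cap, 64 mm diameter, 135 mm high, on the bench left of the meter. Leave it.
- jar_center (a point): Centre of a small pale sample jar with a white cap, 52 mm diameter, 62 mm high, on the bench right of the meter. Leave it.
- tipbox_center (a point): Centre of a blue box with a clear lid, 85 x 120 x 63 mm, on the bench behind the meter. Leave it.
There are look-alikes about, which are no part of the job. What is shaped like the holder but yellow is not meant.

How it is judged:
On the way, in this order (a step that is already met when the one before it is completed fails the run):
1. a fingertip holds the clip open while the holder is still short of the nose (value of joint clip above 0.24 rad and contact force between the fingers and clip above 0.5 N and y of holder in the frame of home below -0.01 m), for 0.1 s.
2. the holder is pushed home while a fingertip still holds the clip open (value of joint clip above 0.24 rad and contact force between the fingers and clip above 0.5 N and y of holder in the frame of home above -0.003 m), for 0.1 s.
At the end, for the whole second after the job is handed in: The holder lies flat and square on the slideway, its leading edge within 3 mm of the stop, and the released clip rests on it and presses it down (y of holder in the frame of home between -0.003 and 0.002 m and x of holder in the frame of home between -0.004 and 0.004 m and z of holder in the frame of home between -0.006 and -0.002 m and angle between the y axis of holder and the y axis of home, either way round below 0.08 rad and angle between holder's own z axis and vertical below 0.06 rad and value of joint clip between 0.15 and 0.27 rad and contact force between clip and holder above 1 N and linear speed of holder below 0.01 m/s); the robot touches nothing.
It fails at once if the holder is lifted more than 6 mm off the slideway (z of holder in the frame of home above 0.002 m).
It fails at once if the spare holder is moved more than 10 mm (distance of spare_center from where it was at the start of the episode above 0.01 m).
It fails at once if the bottle is moved more than 15 mm (distance of reagent_center from where it was at the start of the episode above 0.015 m).
It fails at once if the jar is moved more than 15 mm (distance of jar_center from where it was at the start of the episode above 0.015 m).
It fails at once if the blue box is moved more than 15 mm (distance of tipbox_center from where it was at the start of the episode above 0.015 m).
It also fails if it takes over 61 s, if anything falls off the work surface, if the arm or the gripper's body presses on something with over 40 N, if the wrist force passes 120 N, or if a joint passes its speed limit or range.

## Working session

There is one attempt and no reset: what is moved stays moved. The work goes in short steps, Python scripts to look and compute and a tool call to move; the robot and the scene stay as the last step left them, time stands still between calls to the robot, and variables do not carry over. Pictures are saved under pics/ and viewed, at most 13 in all, crops included, and the job is handed in when it is done.

Besides the shell and the picture viewer there is one more tool, called after "Call:" by a JSON object that holds its "method" and its "body". arm_command: Moves the arm, as the interface text tells. Its arguments: {"type":"object","properties":{"plan":{"type":"array","items":{"type":"object","properties":{"claw":{"type":"number"},"tx":{"type":"number"},"ty":{"type":"number"},"tz":{"type":"number"},"ax":{"type":"number"},"ay":{"type":"number"},"az":{"type":"number"}}}},"squeeze":{"type":"number"}},"required":["plan"]}

```bash
mkdir -p pics; ls; cat > h.py <<'E'
import numpy as np, cv2
from scipy.spatial.transform import Rotation as R
from bench import r
def camT(name,obs=None):
    m=r.camera_model(name)
    if 'tool_from_camera' in m:
        o=obs or r.get_obs(); T=np.eye(4); T[:3,:3]=R.from_rotvec(o['orientation']).as_matrix(); T[:3,3]=o['tcp_pos']
        return T@np.array(m['tool_from_camera']),m
    T=np.eye(4); q=np.array(m['orientation']); T[:3,:3]=R.from_rotvec(q).as_matrix() if q.size==3 else q; T[:3,3]=m['position']
    return T,m
def world(T,p): return T[:3,:3]@np.array(p)+T[:3,3]
def proj(T,m,P):
    c=T[:3,:3].T@(np.array(P)-T[:3,3]); return m['cx']+m['fx']*c[0]/-c[2], m['cy']+m['fy']*(-c[1])/-c[2]
def pix(T,m,u,v,z):
    d=T[:3,:3]@np.array([(u-m['cx'])/m['fx'],-(v-m['cy'])/m['fy'],-1]); return T[:3,3]+d*(z-T[2,3])/d[2]
def save(n,im): cv2.imwrite('pics/'+n,cv2.cvtColor(im,cv2.COLOR_RGB2BGR))
E
python3 - <<'E'
from h import *
print(r.get_obs())
for c in ['scene','top']:
    im=r.grab_frame(c); save(c+'0.png',im); T,m=camT(c); print(c,m)
    for t in ['meter','deck','stop','home','holder','thumb_plate','nose','spare_center','reagent_center','jar_center','tipbox_center']:
        print(t,[(np.round(world(T,d['location']),3).tolist(),[int(x) for x in proj(T,m,world(T,d['location']))],round(d['confidence'],2)) for d in r.tip_of(t,c)[:3]])
E
```

```text
pics
{'clock': 0.0, 'joints': array([ 1.0398766 ,  0.47780972,  0.02233533,  1.5564593 , -0.01147066,
        1.10929625, -0.08310531]), 'qvel': array([-7.83614759e-04, -3.88194219e-04, -9.42456419e-04, -2.54520690e-03,
       -8.03931602e-04,  5.87798580e-04,  9.79558006e-05]), 'tau': array([-1.01069229e-03, -5.96452689e+01,  1.60771497e+00, -2.81202900e+01,
        1.24225742e-02,  9.35273187e-03,  2.45458416e-06]), 'tcp_pos': array([ 0.27686758, -0.6153008 ,  0.40371559]), 'orientation': array([-3.06991410e+00, -6.58908477e-01,  8.53663022e-04]), 'contact_force': array([-0.47774671,  0.16853146, -1.35626192]), 'moment': array([-0.01699268,  0.03718534, -0.03356822]), 'gripper_force': 0.0, 'grip_width': 0.08540141121700971}
scene {'fx': 386.59136382782935, 'fy': 386.59136382782935, 'cx': 280.7237062366691, 'cy': 212.34945364014456, 'position': array([1.0323497 , 0.48924789, 0.69009908]), 'orientation': array([0.35967404, 0.9657736 , 2.21967117])}
meter [([0.537, -0.06, -0.0], [279, 210], 0.86), ([0.702, 0.067, 0.035], [264, 263], 0.65)]
deck [([0.549, -0.082, 0.112], [269, 174], 0.
[... 991 characters left out ...]
stop [([0.534, -0.034, 0.112], [311, 234], 0.66)]
home [([0.54, -0.049, 0.12], [318, 232], 0.94)]
holder [([0.548, -0.068, 0.114], [327, 228], 0.88), ([0.534, -0.32, -0.0], [434, 235], 0.73), ([0.628, -0.048, 0.107], [317, 190], 0.17)]
thumb_plate [([0.514, 0.008, 0.132], [290, 244], 0.87)]
nose [([0.555, -0.069, 0.108], [327, 225], 0.74), ([0.535, -0.043, 0.116], [315, 234], 0.58), ([0.54, -0.064, 0.002], [322, 232], 0.5)]
spare_center [([0.623, -0.049, 0.106], [318, 192], 0.58)]
reagent_center [([0.441, 0.132, 0.07], [233, 278], 0.79), ([0.54, -0.062, -0.001], [321, 232], 0.67)]
jar_center [([0.646, -0.261, 0.037], [411, 185], 0.6)]
tipbox_center [([0.699, 0.067, 0.033], [264, 162], 0.84)]
```

View pictures.

```bash
python3 - <<'E'
import cv2
a=cv2.imread('pics/top0.png'); cv2.imwrite('pics/topc.png',cv2.resize(a[130:310,180:460],(800,514),interpolation=cv2.INTER_CUBIC))
E
```

```text
(no output)
```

View pics/topc.png

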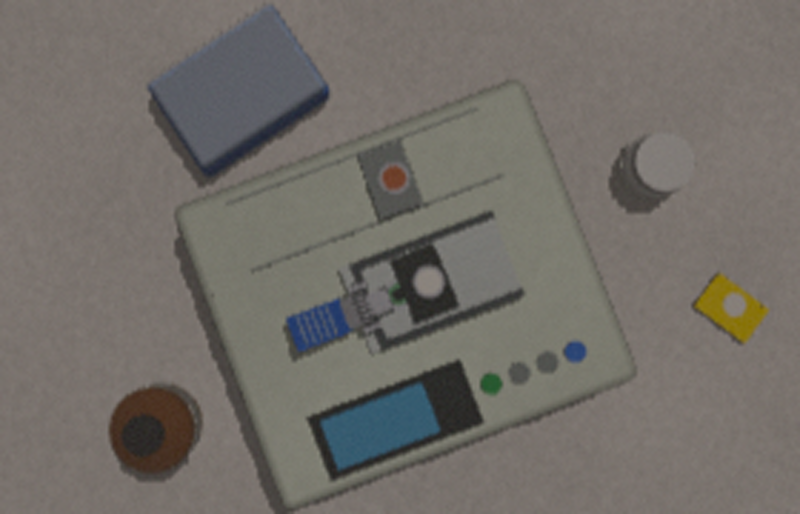

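View pics/scene0.png

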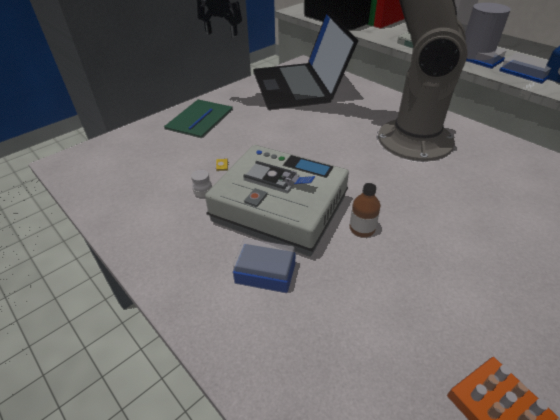

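Candidates for the holder in the top image: the black frame on the slideway at about (329,229), the grey spare with a reddish disc at (317,193), and a yellow one on the bench at (435,237). I choose the black one between the rails, just short of the nose; the crop shows it clearly. The blue thumb plate is at about (292,244).

```bash
cat >> h.py <<'E'
M={'deck':[0,-.02,.11],'stop':[0,.025,.11],'home':[0,.008,.114],'nose':[0,.015,.114],'meter':[0,0,0]}
def fit(obs):  # obs: list of (name, world) -> meter pose x,y,yaw
    from scipy.optimize import least_squares
    def f(p):
        c,s=np.cos(p[2]),np.sin(p[2])
        return np.concatenate([[p[0]-s*M[n][1]-w[0],p[1]+c*M[n][1]-w[1]] for n,w in obs])/.004
    return least_squares(f,[.538,-.06,.38],loss='soft_l1').x
def tom(p,w):
    d=np.array(w)[:2]-p[:2]; c,s=np.cos(p[2]),np.sin(p[2]); return np.array([c*d[0]+s*d[1],-s*d[0]+c*d[1],w[2]])
E
python3 - <<'E'
from h import *
a=cv2.imread('pics/top0.png'); T,m=camT('top')
# housing top quad + deck corners from the enlarged crop (scale 800/280)
s=280/800
q={n:pix(T,m,180+u*s,130+v*s,z) for n,u,v,z in [('c1',183,205,.1),('c2',517,84,.1),('c3',632,372,.1),('c4',285,503,.1),('railA',352,265,.115),('railA2',492,214,.115),('railB',383,345,.115),('railB2',522,293,.115),('plate_far',300,333,.135),('disc',428,281,.118)]}
for k,v in q.items(): print(k,v.round(4))
c=sum(q[k] for k in ['c1','c2','c3','c4'])/4; print('centre',c)
for A,B in [('c2','c1'),('c3','c4'),('railA2','railA'),('railB2','railB')]:
    d=q[B]-q[A]; print(np.arctan2(-d[0],d[1]))
W=[('deck',[.549,-.082]),('stop',[.533,-.033]),('home',[.538,-.052]),('nose',[.535,-.044]),('meter',[.537,-.06]),('deck',[.549,-.068]),('stop',[.534,-.034]),('home',[.54,-.049]),('nose',[.535,-.043]),('meter',[.539,-.061])]
p=fit(W); print('fit',p)
for w in [q['disc'],[.551,-.072,.111],[.548,-.068,.114]]: print('holder in meter',tom(p,w))
for k in ['railA','railB','railA2','railB2','plate_far']: print(k,tom(p,q[k]))
Rt=R.from_rotvec(r.get_obs()['orientation']).as_matrix(); print(Rt, np.arctan2(Rt[0,1],-Rt[1,1]))
print(r.camera_model('wrist'))
E
```

```text
c1 [0.6044 0.1073 0.1   ]
c2 [ 0.6941 -0.141   0.1   ]
c3 [ 0.4811 -0.2226  0.1   ]
c4 [0.3858 0.0315 0.1   ]
railA [ 0.5591 -0.0177  0.115 ]
railA2 [ 0.5962 -0.1198  0.115 ]
railB [ 0.5011 -0.04    0.115 ]
railB2 [ 0.5387 -0.1409  0.115 ]
plate_far [0.51   0.0199 0.135 ]
disc [ 0.5474 -0.0726  0.118 ]
centre [ 0.54134267 -0.0562024   0.1       ]
0.34666737600974995
0.35872471884641455
0.34799709062275835
0.35625104443122885
fit [ 0.54085402 -0.05818586  0.3403403 ]
holder in meter [ 0.00130811 -0.01580736  0.118     ]
holder in meter [ 0.00495275 -0.01640858  0.111     ]
holder in meter [ 0.00346006 -0.0116366   0.114     ]
railA [0.03075117 0.03206244 0.115     ]
railB [-0.03138495  0.03044262  0.115     ]
railA2 [ 0.03158249 -0.07650837  0.115     ]
railB2 [-0.02967165 -0.07722985  0.115     ]
plate_far [-0.00299962  0.08387534  0.135     ]
[[ 9.11966125e-01  4.10265509e-01 -1.65923429e-06]
 [ 4.10265509e-01 -9.11966125e-01  7.55545393e-06]
 [ 1.58657669e-06 -7.57104464e-06 -1.00000000e+00]] 0.42274518190279375
{'fx': 348.6182066089332, 'fy': 348.6182066089332, 'cx': 281.6099649212908, 'cy': 219.28076031027138, 'tool_from_camera': array([[ 2.63548883e-06,  9.48589949e-01,  3.16507675e-01,
         8.12065355e-02],
       [ 9.99999555e-01,  2.96046590e-04, -8.95593788e-04,
        -2.80256776e-04],
       [-9.43252284e-04,  3.16507536e-01, -9.48589527e-01,
         3.14301491e-02],
       [ 0.00000000e+00,  0.00000000e+00,  0.00000000e+00,
         1.00000000e+00]])}
```

Call:
{"method": "arm_command", "body": {"plan": [{"az": 2, "tx": 0.022, "ty": -0.022, "claw": 0.08}, {"az": 2, "tx": 0.022, "ty": -0.022, "claw": 0.08}, {"tx": 0.022, "ty": -0.022, "claw": 0.08}, {"tx": 0.022, "ty": -0.022, "claw": 0.08}, {"tx": 0.022, "ty": -0.022, "claw": 0.08}, {"tx": 0.022, "ty": -0.022, "claw": 0.08}, {"tx": 0.022, "ty": -0.022, "claw": 0.08}, {"tx": 0.022, "ty": -0.022, "claw": 0.08}, {"tx": 0.022, "ty": -0.022, "claw": 0.08}, {"tx": 0.022, "ty": -0.022, "claw": 0.08}]}}

```text
invalid input at $.plan[0]: expected keys claw, tx, ty, tz, ax, ay, az
```

Call:
{"method": "arm_command", "body": {"plan": [{"tx": 0.022, "ty": -0.022, "claw": 0.08}, {"tx": 0.022, "ty": -0.022, "claw": 0.08}, {"tx": 0.022, "ty": -0.022, "claw": 0.08}, {"tx": 0.022, "ty": -0.022, "claw": 0.08}, {"tx": 0.022, "ty": -0.022, "tz": 0.01, "claw": 0.08}, {"tx": 0.022, "ty": -0.022, "tz": 0.015, "claw": 0.08}, {"tx": 0.022, "ty": -0.022, "tz": 0.015, "claw": 0.08}, {"tx": 0.022, "ty": -0.022, "tz": 0.01, "claw": 0.08}, {"claw": 0.08}, {"claw": 0.08}]}}

```text
invalid input at $.plan[0]: expected keys claw, tx, ty, tz, ax, ay, az
```

```bash
cat > look.py <<'E'
from h import *
import sys
o=r.get_obs(); im=r.grab_frame('wrist'); save(sys.argv[1],im); T,m=camT('wrist',o)
print(o['clock'],o['tcp_pos'],o['grip_width'],o['contact_force'])
Rt=R.from_rotvec(o['orientation']).as_matrix(); print('toolyaw',np.arctan2(Rt[0,1],-Rt[1,1]))
W=[]
for t in ['deck','stop','home','nose','meter','holder','thumb_plate']:
    L=[(world(T,d['location']),d['confidence']) for d in r.tip_of(t,'wrist')[:3]]
    print(t,[(w.round(4).tolist(),[int(x) for x in proj(T,m,w)],round(c,2)) for w,c in L])
    if t in M and L: W.append((t,L[0][0]))
p=fit(W); print('fit',p)
E
python3 look.py w1.png
```

```text
1.2 [ 0.27695525 -0.61557622  0.40469893] 0.0852566231350752 [-0.10238044  0.47607551 -0.69914686]
toolyaw 0.42274518190279375
deck []
stop []
home []
nose []
meter []
holder []
thumb_plate []Traceback (most recent call last):
  File "look.py", line 11, in <module>
    p=fit(W); print('fit',p)
  File "h.py", line 23, in fit
    return least_squares(f,[.538,-.06,.38],loss='soft_l1').x
           ~~~~~~~~~~~~~^^^^^^^^^^^^^^^^^^^^^^^^^^^^^^^^^^
    return func(*args, **kwargs)
    vector_fun = VectorFunction(
        fun_wrapped,
    ...<6 lines>...
        workers=workers
    )
    self._update_fun()
    ~~~~~~~~~~~~~~~~^^
    self.f = self.fun_wrapped(xp_copy(self.x))
             ~~~~~~~~~~~~~~~~^^^^^^^^^^^^^^^^^
    return np.atleast_1d(self.fun(x))
                         ~~~~~~~~^^^
    return self.f(x, *self.args, **self.kwargs)
           ~~~~~~^^^^^^^^^^^^^^^^^^^^^^^^^^^^^^
  File "h.py", line 22, in f
    return np.concatenate([[p[0]-s*M[n][1]-w[0],p[1]+c*M[n][1]-w[1]] for n,w in obs])/.004
           ~~~~~~~~~~~~~~^^^^^^^^^^^^^^^^^^^^^^^^^^^^^^^^^^^^^^^^^^^^^^^^^^^^^^^^^^^^
ValueError: need at least one array to concatenate
```

View pics/w1.png

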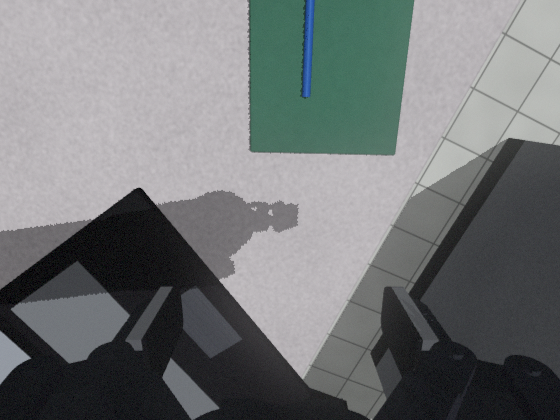

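The rows need all seven keys, so nothing moved. The picture shows only the bench at the start pose, with the fingertips at about (150,340) and (400,340).

Call:
{"method": "arm_command", "body": {"plan": [{"tx": 0.022, "ty": -0.022, "tz": 0, "ax": 0, "ay": 0, "az": 2, "claw": 0.08}, {"tx": 0.022, "ty": -0.022, "tz": 0, "ax": 0, "ay": 0, "az": 2, "claw": 0.08}, {"tx": 0.022, "ty": -0.022, "tz": 0, "ax": 0, "ay": 0, "az": 0, "claw": 0.08}, {"tx": 0.022, "ty": -0.022, "tz": 0, "ax": 0, "ay": 0, "az": 0, "claw": 0.08}, {"tx": 0.022, "ty": -0.022, "tz": 0, "ax": 0, "ay": 0, "az": 0, "claw": 0.08}, {"tx": 0.022, "ty": -0.022, "tz": 0, "ax": 0, "ay": 0, "az": 0, "claw": 0.08}, {"tx": 0.022, "ty": -0.022, "tz": 0, "ax": 0, "ay": 0, "az": 0, "claw": 0.08}, {"tx": 0.022, "ty": -0.022, "tz": 0, "ax": 0, "ay": 0, "az": 0, "claw": 0.08}, {"tx": 0.022, "ty": -0.022, "tz": 0, "ax": 0, "ay": 0, "az": 0, "claw": 0.08}, {"tx": 0.022, "ty": -0.022, "tz": 0, "ax": 0, "ay": 0, "az": 0, "claw": 0.08}]}}

```text
clock: 2.43
tcp_pos: [0.4047, -0.3304, 0.405]
orientation: [3.092, 0.551, 0.001]
contact_force: [-0.2, 0.5, -0.8]
grip_width: 0.078
gripper_force: 0.0
```

Call:
{"method": "arm_command", "body": {"plan": [{"tx": 0.022, "ty": -0.022, "tz": 0, "ax": 0, "ay": 0, "az": 0, "claw": 0.08}, {"tx": 0.022, "ty": -0.022, "tz": 0, "ax": 0, "ay": 0, "az": 0, "claw": 0.08}, {"tx": 0.022, "ty": -0.022, "tz": 0, "ax": 0, "ay": 0, "az": 0, "claw": 0.08}, {"tx": 0.022, "ty": -0.022, "tz": 0, "ax": 0, "ay": 0, "az": 0, "claw": 0.08}, {"tx": 0.022, "ty": -0.022, "tz": 0.01, "ax": 0, "ay": 0, "az": 0, "claw": 0.08}, {"tx": 0.022, "ty": -0.022, "tz": 0.015, "ax": 0, "ay": 0, "az": 0, "claw": 0.08}, {"tx": 0.022, "ty": -0.022, "tz": 0.015, "ax": 0, "ay": 0, "az": 0, "claw": 0.08}, {"tx": 0.022, "ty": -0.022, "tz": 0.01, "ax": 0, "ay": 0, "az": 0, "claw": 0.08}, {"tx": 0, "ty": 0, "tz": 0, "ax": 0, "ay": 0, "az": 0, "claw": 0.08}, {"tx": 0, "ty": 0, "tz": 0, "ax": 0, "ay": 0, "az": 0, "claw": 0.08}]}}

```text
clock: 3.27
tcp_pos: [0.5091, -0.1039, 0.3542]
orientation: [-3.091, -0.558, 0.001]
contact_force: [-0.3, -0.5, -0.1]
grip_width: 0.0784
gripper_force: 0.0
```

```bash
python3 look.py w2.png
```

```text
3.2667 [ 0.50913944 -0.10386327  0.35420961] 0.07837307235687516 [-0.33762025 -0.5491026  -0.07342744]
toolyaw 0.3571924247829837
deck [([0.5428, -0.0723, 0.1105], [253, 169], 0.32)]
stop [([0.5305, -0.0327, 0.1092], [185, 165], 0.58)]
home [([0.5403, -0.049, 0.1144], [214, 160], 0.56)]
nose [([0.5337, -0.044, 0.1168], [202, 168], 0.64)]
meter [([0.5478, -0.0721, 0.1083], [255, 160], 0.57)]
holder [([0.5463, -0.0702, 0.1086], [251, 162], 0.76), ([0.529, -0.3268, -0.0015], [495, 249], 0.67)]
thumb_plate [([0.5157, 0.0097, 0.1338], [91, 170], 0.7)]
fit [ 0.54020276 -0.05736555  0.32809452]
```

View pics/w2.png

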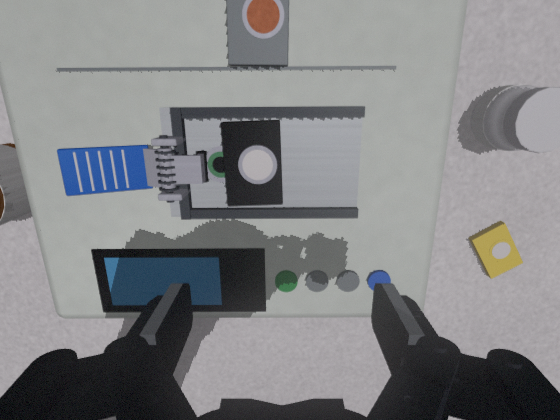

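The wrist picture shows the holder's leading edge at u≈222 and its rear edge at u≈281 (v≈163). The stop is at u≈184, the rails at v≈112 and 212, and the plate runs from (60,172) to (150,167).

```bash
python3 - <<'E'
from h import *
o=r.get_obs(); T,m=camT('wrist',o)
P=lambda u,v,z: pix(T,m,u,v,z)
a1,a2=P(190,112,.115),P(362,112,.115); b1,b2=P(190,212,.115),P(357,212,.115)
for x,y in((a2,a1),(b2,b1)): d=y-x; print('yaw',np.arctan2(-d[0],d[1]))
yaw=.352
# stop face foot at meter y=+25 : pixel (187,165) ; centreline from rails
c,s=np.cos(yaw),np.sin(yaw)
mid=(a1+a2+b1+b2)/4; st=P(186,165,.116)
ex=np.array([c,s]);ey=np.array([-s,c])
xm=ex@mid[:2]; ym=ey@st[:2]-.025
p=np.array([*(ex*xm+ey*ym),yaw]); print('meter',p, 'rail gap',ex@((a1+a2)/2-(b1+b2)/2)[:2])
for n,w in {'lead':P(222,163,.118),'rear':P(281.5,163,.118),'rear_top':P(280,122,.118),'rear_bot':P(282.5,204,.118),'disc':P(258,165,.118),'stopR':st,'plate_far':P(61,172,.135),'plate_near':P(151,167,.118),'deckend':P(360,163,.11),'tcp':o['tcp_pos']}.items(): print(n,tom(p,w).round(4))
for k in M:
    w=M[k]; W=[*(p[:2]+ex*w[0]+ey*w[1]),w[2]]; print(k,np.round(W,4),np.round(proj(T,m,W),0))
E
```

```text
yaw 0.35130985056501646
yaw 0.35091361058206155
meter [ 0.54104008 -0.06068077  0.352     ] rail gap 0.059880923043717955
lead [0.0013 0.0031 0.118 ]
rear [ 0.0012 -0.032   0.118 ]
rear_top [ 0.0246 -0.0311  0.118 ]
rear_bot [-0.0239 -0.0326  0.118 ]
disc [ 1.00e-04 -1.81e-02  1.18e-01]
stopR [-0.0002  0.025   0.116 ]
plate_far [-0.0008  0.0883  0.135 ]
plate_near [-0.0011  0.0453  0.118 ]
deckend [-1.00e-04 -8.01e-02  1.10e-01]
tcp [-0.0464 -0.032   0.355 ]
deck [ 0.5479 -0.0795  0.11  ] [262. 163.]
stop [ 0.5324 -0.0372  0.11  ] [189. 163.]
home [ 0.5383 -0.0532  0.114 ] [215. 164.]
nose [ 0.5359 -0.0466  0.114 ] [203. 164.]
meter [ 0.541  -0.0607  0.    ] [246. 143.]
```

Call:
{"method": "arm_command", "body": {"plan": [{"tx": 0.01, "ty": -0.007, "tz": 0, "ax": 0, "ay": 0, "az": 0.3, "claw": 0.05}, {"tx": 0.01, "ty": -0.007, "tz": 0, "ax": 0, "ay": 0, "az": 0, "claw": 0.05}, {"tx": 0.01, "ty": -0.007, "tz": 0, "ax": 0, "ay": 0, "az": 0, "claw": 0.05}, {"tx": 0.01, "ty": -0.007, "tz": 0.01, "ax": 0, "ay": 0, "az": 0, "claw": 0.05}, {"tx": 0.006, "ty": -0.007, "tz": 0.01, "ax": 0, "ay": 0, "az": 0, "claw": 0.05}, {"tx": 0, "ty": 0, "tz": 0.01, "ax": 0, "ay": 0, "az": 0, "claw": 0.05}, {"tx": 0, "ty": 0, "tz": 0.01, "ax": 0, "ay": 0, "az": 0, "claw": 0.05}, {"tx": 0, "ty": 0, "tz": 0.005, "ax": 0, "ay": 0, "az": 0, "claw": 0.05}, {"tx": 0, "ty": 0, "tz": 0, "ax": 0, "ay": 0, "az": 0, "claw": 0.05}, {"tx": 0, "ty": 0, "tz": 0, "ax": 0, "ay": 0, "az": 0, "claw": 0.05}]}}

```text
clock: 4.5
tcp_pos: [0.5396, -0.0579, 0.3093]
orientation: [3.094, 0.542, -0.002]
contact_force: [-0.5, -1.0, 0.1]
grip_width: 0.0813
gripper_force: 0.0
```

```bash
python3 - <<'E'
from h import *
o=r.get_obs(); im=r.grab_frame('wrist'); save('w3.png',im); T,m=camT('wrist',o)
p=np.array([.54104,-.06068,.352]); print(o['clock'],tom(p,o['tcp_pos']),o['grip_width'],o['contact_force'])
Rt=R.from_rotvec(o['orientation']).as_matrix(); tc=np.array(o['tcp_pos'])
for s in (-1,1): print('tip',s,np.round(proj(T,m,tc+Rt@[0,s*o['grip_width']/2,.161]),0))
for y,z in((-.032,.118),(.025,.116),(.045,.114),(.088,.135)):
    print(y,np.round(proj(T,m,[.54104-np.sin(.352)*y,-.06068+np.cos(.352)*y,z])))
E
```

```text
4.5 [-0.00037393  0.00312769  0.30926587] 0.0812586357873453 [-0.48174365 -1.02231481  0.05761264]
tip -1 [187. 304.]
tip 1 [377. 304.]
-0.032 [351. 270.]
0.025 [239. 269.]
0.045 [201. 267.]
0.088 [ 98. 288.]
```

View pics/w3.png

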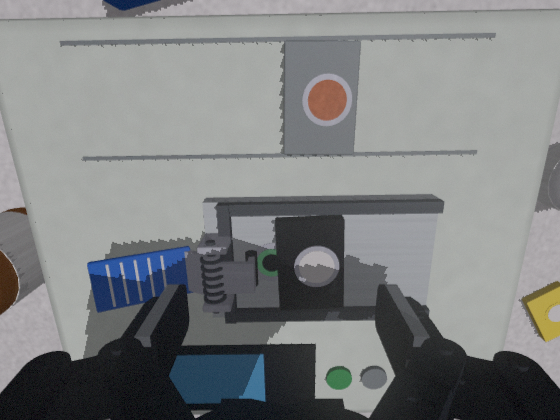

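Picture: the right fingertip's inner face is at (377,290), well behind the holder's rear edge (345). The left finger (187,290) is a bit close to the hinge spring (205–222). The scene lies about 6 px left of my model, so I refine with an enlarged crop.

```bash
python3 - <<'E'
import cv2
a=cv2.imread('pics/w3.png'); c=cv2.convertScaleAbs(a[180:380,80:460],alpha=1.6,beta=10); cv2.imwrite('pics/w3c.png',cv2.resize(c,(798,420),interpolation=cv2.INTER_CUBIC))
E
```

```text
(no output)
```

View pics/w3c.png

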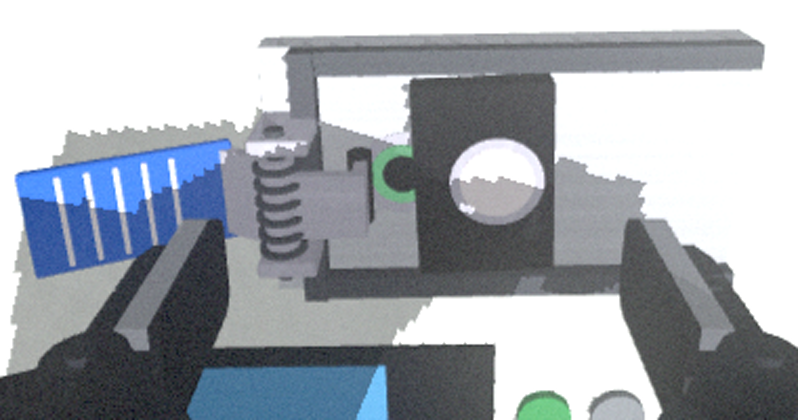

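```bash
python3 - <<'E'
from h import *
o=r.get_obs(); T,m=camT('wrist',o); p=np.array([.54104,-.06068,.352]); t=tom(p,o['tcp_pos'])
F=lambda u,v,z: (tom(p,pix(T,m,80+u/2.1,180+v/2.1,z))-[t[0],t[1],0]).round(4)
for n,u,v,z in [('topRail inner x27.5',600,70,.115),('botRail outer x-33.5',430,297,.115),('topRail end y-80',763,70,.115),('stop y25',318,80,.116),('hold rear +x',553,75,.118),('hold rear -x',553,268,.118),('lead +x',412,80,.118),('lead -x',420,272,.118),('disc',497,181,.118),('plate far+',17,175,.135),('plate far-',37,277,.135),('plate near+',228,140,.117),('fingA tip inner',225,222,.147),('fingB tip inner',628,222,.147)]:
    print(n,F(u,v,z),'rel. to TCP, meter axes')
E
```

```text
topRail inner x27.5 [ 0.0295 -0.0414  0.115 ] rel. to TCP, meter axes
botRail outer x-33.5 [-0.0323 -0.0015  0.115 ] rel. to TCP, meter axes
topRail end y-80 [ 0.0293 -0.0796  0.115 ] rel. to TCP, meter axes
stop y25 [0.0278 0.0245 0.116 ] rel. to TCP, meter axes
hold rear +x [ 0.0293 -0.0299  0.118 ] rel. to TCP, meter axes
hold rear -x [-0.0218 -0.0325  0.118 ] rel. to TCP, meter axes
lead +x [0.0283 0.0025 0.118 ] rel. to TCP, meter axes
lead -x [-0.0228  0.001   0.118 ] rel. to TCP, meter axes
disc [ 0.0025 -0.0178  0.118 ] rel. to TCP, meter axes
plate far+ [0.0128 0.0876 0.135 ] rel. to TCP, meter axes
plate far- [-0.0126  0.0876  0.135 ] rel. to TCP, meter axes
plate near+ [0.0131 0.0466 0.117 ] rel. to TCP, meter axes
fingA tip inner [0.0079 0.0401 0.147 ] rel. to TCP, meter axes
fingB tip inner [ 0.0074 -0.0413  0.147 ] rel. to TCP, meter axes
```

Call:
{"method": "arm_command", "body": {"plan": [{"tx": 0.002, "ty": -0.005, "tz": 0, "ax": 0, "ay": 0, "az": 0, "claw": 0.05}, {"tx": 0, "ty": 0, "tz": 0.005, "ax": 0, "ay": 0, "az": 0, "claw": 0.05}, {"tx": 0, "ty": 0, "tz": 0.005, "ax": 0, "ay": 0, "az": 0, "claw": 0.05}, {"tx": 0, "ty": 0, "tz": 0.005, "ax": 0, "ay": 0, "az": 0, "claw": 0.05}, {"tx": 0, "ty": 0, "tz": 0.003, "ax": 0, "ay": 0, "az": 0, "claw": 0.05}, {"tx": 0, "ty": 0, "tz": 0.003, "ax": 0, "ay": 0, "az": 0, "claw": 0.05}, {"tx": 0, "ty": 0, "tz": 0.003, "ax": 0, "ay": 0, "az": 0, "claw": 0.05}, {"tx": 0, "ty": 0, "tz": 0.002, "ax": 0, "ay": 0, "az": 0, "claw": 0.05}, {"tx": 0, "ty": 0, "tz": 0, "ax": 0, "ay": 0, "az": 0, "claw": 0.05}, {"tx": 0, "ty": 0, "tz": 0, "ax": 0, "ay": 0, "az": 0, "claw": 0.05}]}}

```text
clock: 5.38
tcp_pos: [0.5402, -0.0519, 0.2837]
orientation: [-3.094, -0.543, 0.0]
contact_force: [0.4, 0.2, 0.0]
grip_width: 0.0812
gripper_force: 0.0
```

Call:
{"method": "arm_command", "body": {"plan": [{"tx": 0, "ty": 0, "tz": 0.001, "ax": 0, "ay": 0, "az": 0, "claw": 0.05}, {"tx": 0, "ty": 0, "tz": 0.001, "ax": 0, "ay": 0, "az": 0, "claw": 0.05}, {"tx": 0, "ty": 0, "tz": 0.001, "ax": 0, "ay": 0, "az": 0, "claw": 0.05}, {"tx": 0, "ty": 0, "tz": 0.001, "ax": 0, "ay": 0, "az": 0, "claw": 0.05}, {"tx": 0, "ty": 0, "tz": 0, "ax": 0, "ay": 0, "az": 0, "claw": 0.05}, {"tx": 0, "ty": 0, "tz": 0, "ax": 0, "ay": 0, "az": 0, "claw": 0.05}, {"tx": 0, "ty": 0, "tz": 0, "ax": 0, "ay": 0, "az": 0, "claw": 0.05}, {"tx": 0, "ty": 0, "tz": 0, "ax": 0, "ay": 0, "az": 0, "claw": 0.05}, {"tx": 0, "ty": 0, "tz": 0, "ax": 0, "ay": 0, "az": 0, "claw": 0.05}, {"tx": 0, "ty": 0, "tz": 0, "ax": 0, "ay": 0, "az": 0, "claw": 0.05}]}}

```text
clock: 6.22
tcp_pos: [0.5404, -0.0522, 0.2803]
orientation: [3.094, 0.543, 0.002]
contact_force: [-0.5, -1.5, 5.7]
grip_width: 0.0811
gripper_force: 2.8
```

```bash
python3 - <<'E'
from h import *
im=r.grab_frame('wrist'); save('w4.png',cv2.resize(cv2.convertScaleAbs(im[200:400,80:460],alpha=1.6,beta=10),(798,420),interpolation=cv2.INTER_CUBIC)); print(r.get_obs()['contact_force'],r.get_obs()['moment'])
E
```

```text
[-0.06947052 -1.88483277  6.06416454] [-0.14200474  0.10305046  0.11303918]
```

View pics/w4.png

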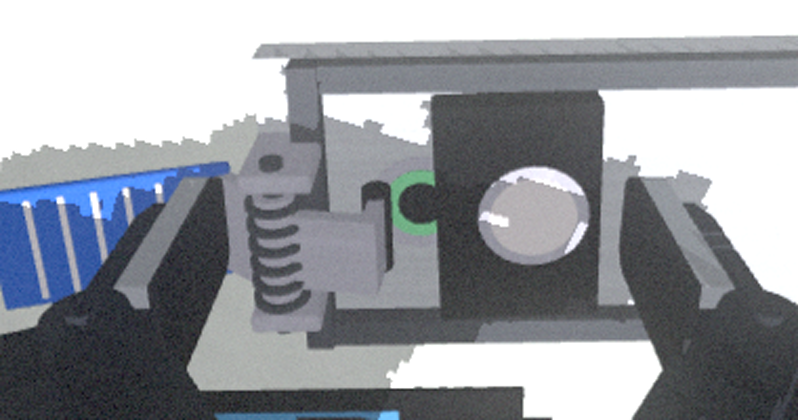

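Picture: the left finger is on the plate (215,230 in the crop), clear of the spring. The right finger is behind the holder with a small gap (crop u 605 to 625).

Call:
{"method": "arm_command", "body": {"plan": [{"tx": 0, "ty": 0, "tz": 0.001, "ax": 0, "ay": 0, "az": 0, "claw": 0.05}, {"tx": 0, "ty": 0, "tz": 0.001, "ax": 0, "ay": 0, "az": 0, "claw": 0.05}, {"tx": 0, "ty": 0, "tz": 0, "ax": 0, "ay": 0, "az": 0, "claw": 0.05}, {"tx": 0, "ty": 0, "tz": 0, "ax": 0, "ay": 0, "az": 0, "claw": 0.05}, {"tx": 0, "ty": 0, "tz": 0, "ax": 0, "ay": 0, "az": 0, "claw": 0.05}, {"tx": 0, "ty": 0, "tz": 0, "ax": 0, "ay": 0, "az": 0, "claw": 0.05}, {"tx": 0, "ty": 0, "tz": 0, "ax": 0, "ay": 0, "az": 0, "claw": 0.05}, {"tx": 0, "ty": 0, "tz": 0, "ax": 0, "ay": 0, "az": 0, "claw": 0.05}, {"tx": 0, "ty": 0, "tz": 0, "ax": 0, "ay": 0, "az": 0, "claw": 0.05}, {"tx": 0, "ty": 0, "tz": 0, "ax": 0, "ay": 0, "az": 0, "claw": 0.05}]}}

```text
clock: 7.1
tcp_pos: [0.5406, -0.0523, 0.2785]
orientation: [3.093, 0.542, 0.003]
contact_force: [-1.0, -2.4, 6.1]
grip_width: 0.081
gripper_force: 3.6
```

Call:
{"method": "arm_command", "body": {"plan": [{"tx": 0, "ty": 0, "tz": 0.001, "ax": 0, "ay": 0, "az": 0, "claw": 0.05}, {"tx": 0, "ty": 0, "tz": 0.001, "ax": 0, "ay": 0, "az": 0, "claw": 0.05}, {"tx": 0, "ty": 0, "tz": 0, "ax": 0, "ay": 0, "az": 0, "claw": 0.05}, {"tx": 0, "ty": 0, "tz": 0, "ax": 0, "ay": 0, "az": 0, "claw": 0.05}, {"tx": 0, "ty": 0, "tz": 0, "ax": 0, "ay": 0, "az": 0, "claw": 0.05}, {"tx": 0, "ty": 0, "tz": 0, "ax": 0, "ay": 0, "az": 0, "claw": 0.05}, {"tx": 0, "ty": 0, "tz": 0, "ax": 0, "ay": 0, "az": 0, "claw": 0.05}, {"tx": 0, "ty": 0, "tz": 0, "ax": 0, "ay": 0, "az": 0, "claw": 0.05}, {"tx": 0, "ty": 0, "tz": 0, "ax": 0, "ay": 0, "az": 0, "claw": 0.05}, {"tx": 0, "ty": 0, "tz": 0, "ax": 0, "ay": 0, "az": 0, "claw": 0.05}]}}

```text
clock: 7.93
tcp_pos: [0.5409, -0.0526, 0.2769]
orientation: [3.093, 0.542, 0.004]
contact_force: [0.0, -2.5, 8.4]
grip_width: 0.0812
gripper_force: 4.6
```

Call:
{"method": "arm_command", "body": {"plan": [{"tx": 0, "ty": 0, "tz": 0.0015, "ax": 0, "ay": 0, "az": 0, "claw": 0.05}, {"tx": 0, "ty": 0, "tz": 0, "ax": 0, "ay": 0, "az": 0, "claw": 0.05}, {"tx": 0, "ty": 0, "tz": 0, "ax": 0, "ay": 0, "az": 0, "claw": 0.05}, {"tx": 0, "ty": 0, "tz": 0, "ax": 0, "ay": 0, "az": 0, "claw": 0.05}, {"tx": 0, "ty": 0, "tz": 0, "ax": 0, "ay": 0, "az": 0, "claw": 0.05}, {"tx": 0, "ty": 0, "tz": 0, "ax": 0, "ay": 0, "az": 0, "claw": 0.05}, {"tx": 0, "ty": 0, "tz": 0, "ax": 0, "ay": 0, "az": 0, "claw": 0.05}, {"tx": 0, "ty": 0, "tz": 0, "ax": 0, "ay": 0, "az": 0, "claw": 0.05}, {"tx": 0, "ty": 0, "tz": 0, "ax": 0, "ay": 0, "az": 0, "claw": 0.05}, {"tx": 0, "ty": 0, "tz": 0, "ax": 0, "ay": 0, "az": 0, "claw": 0.05}]}}

```text
clock: 8.77
tcp_pos: [0.541, -0.053, 0.2758]
orientation: [3.093, 0.541, 0.004]
contact_force: [-1.6, -4.6, 12.4]
grip_width: 0.0811
gripper_force: 6.2
```

```bash
python3 - <<'E'
from h import *
im=r.grab_frame('wrist'); save('w5.png',cv2.resize(cv2.convertScaleAbs(im[200:400,80:460],alpha=1.6,beta=10),(798,420),interpolation=cv2.INTER_CUBIC)); print(r.get_obs()['contact_force'],r.get_obs()['moment'])
E
```

```text
[-1.06222293 -4.64079347 12.53526338] [-0.41570405  0.42970311  0.19718012]
```

View pics/w5.png

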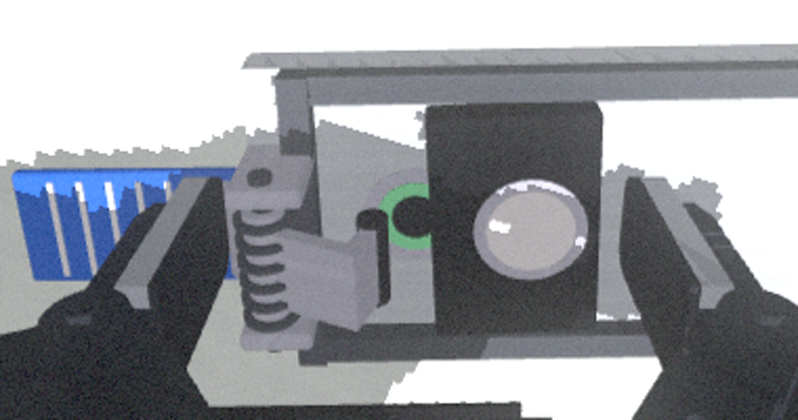

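Picture: the plate now looks square-on (level), so the clip is open with the nose raised. The right finger is about 4 mm behind the holder's rear edge. Pushing now.

Call:
{"method": "arm_command", "body": {"plan": [{"tx": 0, "ty": -0.0015, "tz": 0, "ax": 0, "ay": 0, "az": 0, "claw": 0.05}, {"tx": 0, "ty": -0.0015, "tz": 0, "ax": 0, "ay": 0, "az": 0, "claw": 0.05}, {"tx": 0, "ty": -0.0015, "tz": 0, "ax": 0, "ay": 0, "az": 0, "claw": 0.05}, {"tx": 0, "ty": -0.0015, "tz": -0.0005, "ax": 0, "ay": 0, "az": 0, "claw": 0.05}, {"tx": 0, "ty": -0.0015, "tz": 0, "ax": 0, "ay": 0, "az": 0, "claw": 0.05}, {"tx": 0, "ty": -0.0015, "tz": 0, "ax": 0, "ay": 0, "az": 0, "claw": 0.05}, {"tx": 0, "ty": -0.0015, "tz": 0, "ax": 0, "ay": 0, "az": 0, "claw": 0.05}, {"tx": 0, "ty": -0.0015, "tz": 0, "ax": 0, "ay": 0, "az": 0, "claw": 0.05}, {"tx": 0, "ty": 0, "tz": 0, "ax": 0, "ay": 0, "az": 0, "claw": 0.05}, {"tx": 0, "ty": 0, "tz": 0, "ax": 0, "ay": 0, "az": 0, "claw": 0.05}]}}

```text
clock: 9.65
tcp_pos: [0.5373, -0.0418, 0.276]
orientation: [3.093, 0.541, 0.006]
contact_force: [3.4, -4.4, 6.9]
grip_width: 0.0809
gripper_force: 3.2
```

```bash
cat > st.py <<'E'
from h import *
p=np.array([.54104,-.06068,.352]); o=r.get_obs()
f=np.array(o['contact_force']); print(o['clock'],tom(p,o['tcp_pos']).round(4),'F meter',(tom([0,0,.352],f)).round(1),o['gripper_force'])
E
python3 st.py
```

```text
9.65 [0.003 0.019 0.276] F meter [ 1.7 -5.3  6.9] 3.2455229506012984
```

Call:
{"method": "arm_command", "body": {"plan": [{"tx": 0, "ty": -0.0015, "tz": 0, "ax": 0, "ay": 0, "az": 0, "claw": 0.05}, {"tx": 0, "ty": -0.0015, "tz": 0, "ax": 0, "ay": 0, "az": 0, "claw": 0.05}, {"tx": 0, "ty": -0.0015, "tz": 0, "ax": 0, "ay": 0, "az": 0, "claw": 0.05}, {"tx": 0, "ty": -0.0015, "tz": 0, "ax": 0, "ay": 0, "az": 0, "claw": 0.05}, {"tx": 0, "ty": -0.0015, "tz": 0, "ax": 0, "ay": 0, "az": 0, "claw": 0.05}, {"tx": 0, "ty": -0.0015, "tz": 0, "ax": 0, "ay": 0, "az": 0, "claw": 0.05}, {"tx": 0, "ty": -0.0015, "tz": 0, "ax": 0, "ay": 0, "az": 0, "claw": 0.05}, {"tx": 0, "ty": -0.0015, "tz": 0, "ax": 0, "ay": 0, "az": 0, "claw": 0.05}, {"tx": 0, "ty": 0, "tz": 0, "ax": 0, "ay": 0, "az": 0, "claw": 0.05}, {"tx": 0, "ty": 0, "tz": 0, "ax": 0, "ay": 0, "az": 0, "claw": 0.05}]}}

```text
clock: 10.48
tcp_pos: [0.5321, -0.0291, 0.2748]
orientation: [-3.094, -0.544, -0.001]
contact_force: [1.0, -3.2, 3.7]
grip_width: 0.0812
gripper_force: 1.9
```

```bash
python3 st.py; python3 - <<'E'
from h import *
im=r.grab_frame('wrist'); save('w6.png',cv2.resize(cv2.convertScaleAbs(im[200:400,80:460],alpha=1.6,beta=10),(798,420),interpolation=cv2.INTER_CUBIC))
E
```

```text
10.4833 [0.0025 0.0327 0.2748] F meter [-0.2 -3.4  3.7] 1.9386691731051542
```

View pics/w6.png

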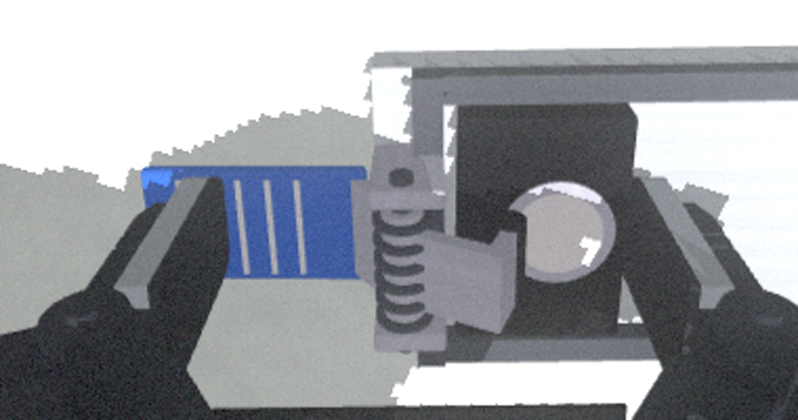

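Picture: the holder's leading edge (crop u≈458) is about 3 mm short of the stop (442). The plate is still level under the left finger (u≈215).

Call:
{"method": "arm_command", "body": {"plan": [{"tx": 0, "ty": -0.001, "tz": 0, "ax": 0, "ay": 0, "az": 0, "claw": 0.05}, {"tx": 0, "ty": -0.001, "tz": 0, "ax": 0, "ay": 0, "az": 0, "claw": 0.05}, {"tx": 0, "ty": -0.0005, "tz": 0, "ax": 0, "ay": 0, "az": 0, "claw": 0.05}, {"tx": 0, "ty": 0, "tz": 0, "ax": 0, "ay": 0, "az": 0, "claw": 0.05}, {"tx": 0, "ty": 0, "tz": 0, "ax": 0, "ay": 0, "az": 0, "claw": 0.05}, {"tx": 0, "ty": 0, "tz": 0, "ax": 0, "ay": 0, "az": 0, "claw": 0.05}, {"tx": 0, "ty": 0, "tz": 0, "ax": 0, "ay": 0, "az": 0, "claw": 0.05}, {"tx": 0, "ty": 0, "tz": 0, "ax": 0, "ay": 0, "az": 0, "claw": 0.05}, {"tx": 0, "ty": 0, "tz": 0, "ax": 0, "ay": 0, "az": 0, "claw": 0.05}, {"tx": 0, "ty": 0, "tz": 0, "ax": 0, "ay": 0, "az": 0, "claw": 0.05}]}}

```text
clock: 11.37
tcp_pos: [0.5311, -0.027, 0.2747]
orientation: [3.094, 0.543, -0.0]
contact_force: [3.3, -4.6, 3.5]
grip_width: 0.0813
gripper_force: 2.9
```

```bash
python3 st.py
```

```text
11.3667 [0.0023 0.035  0.2747] F meter [ 1.5 -5.5  3.5] 2.911587439957657
```

Call:
{"method": "arm_command", "body": {"plan": [{"tx": 0, "ty": -0.001, "tz": 0, "ax": 0, "ay": 0, "az": 0, "claw": 0.05}, {"tx": 0, "ty": 0, "tz": 0, "ax": 0, "ay": 0, "az": 0, "claw": 0.05}, {"tx": 0, "ty": 0, "tz": 0, "ax": 0, "ay": 0, "az": 0, "claw": 0.05}, {"tx": 0, "ty": 0, "tz": 0, "ax": 0, "ay": 0, "az": 0, "claw": 0.05}, {"tx": 0, "ty": 0, "tz": 0, "ax": 0, "ay": 0, "az": 0, "claw": 0.05}, {"tx": 0, "ty": 0, "tz": 0, "ax": 0, "ay": 0, "az": 0, "claw": 0.05}, {"tx": 0, "ty": 0, "tz": 0, "ax": 0, "ay": 0, "az": 0, "claw": 0.05}, {"tx": 0, "ty": 0, "tz": 0, "ax": 0, "ay": 0, "az": 0, "claw": 0.05}, {"tx": 0, "ty": 0, "tz": 0, "ax": 0, "ay": 0, "az": 0, "claw": 0.05}, {"tx": 0, "ty": 0, "tz": 0, "ax": 0, "ay": 0, "az": 0, "claw": 0.05}]}}

```text
clock: 12.2
tcp_pos: [0.5311, -0.0266, 0.2749]
orientation: [3.093, 0.543, 0.001]
contact_force: [2.7, -5.8, 2.2]
grip_width: 0.0811
gripper_force: 4.5
```

```bash
python3 st.py
```

```text
12.2 [0.0024 0.0354 0.2749] F meter [ 0.5 -6.4  2.2] 4.4515725641394965
```

Call:
{"method": "arm_command", "body": {"plan": [{"tx": 0, "ty": -0.001, "tz": 0, "ax": 0, "ay": 0, "az": 0, "claw": 0.05}, {"tx": 0, "ty": -0.0005, "tz": 0, "ax": 0, "ay": 0, "az": 0, "claw": 0.05}, {"tx": 0, "ty": 0, "tz": 0, "ax": 0, "ay": 0, "az": 0, "claw": 0.05}, {"tx": 0, "ty": 0, "tz": 0, "ax": 0, "ay": 0, "az": 0, "claw": 0.05}, {"tx": 0, "ty": 0, "tz": 0, "ax": 0, "ay": 0, "az": 0, "claw": 0.05}, {"tx": 0, "ty": 0, "tz": 0, "ax": 0, "ay": 0, "az": 0, "claw": 0.05}, {"tx": 0, "ty": 0, "tz": 0, "ax": 0, "ay": 0, "az": 0, "claw": 0.05}, {"tx": 0, "ty": 0, "tz": 0, "ax": 0, "ay": 0, "az": 0, "claw": 0.05}, {"tx": 0, "ty": 0, "tz": 0, "ax": 0, "ay": 0, "az": 0, "claw": 0.05}, {"tx": 0, "ty": 0, "tz": 0, "ax": 0, "ay": 0, "az": 0, "claw": 0.05}]}}

```text
clock: 13.03
tcp_pos: [0.5309, -0.0262, 0.2751]
orientation: [3.092, 0.542, 0.003]
contact_force: [5.4, -8.4, 3.5]
grip_width: 0.0811
gripper_force: 6.1
```

```bash
python3 st.py; python3 - <<'E'
from h import *
im=r.grab_frame('wrist'); save('w7.png',cv2.resize(cv2.convertScaleAbs(im[200:400,80:460],alpha=1.6,beta=10),(798,420),interpolation=cv2.INTER_CUBIC))
E
```

```text
13.0333 [0.0024 0.0358 0.2751] F meter [ 2.2 -9.7  3.5] 6.134064052088527
```

View pics/w7.png

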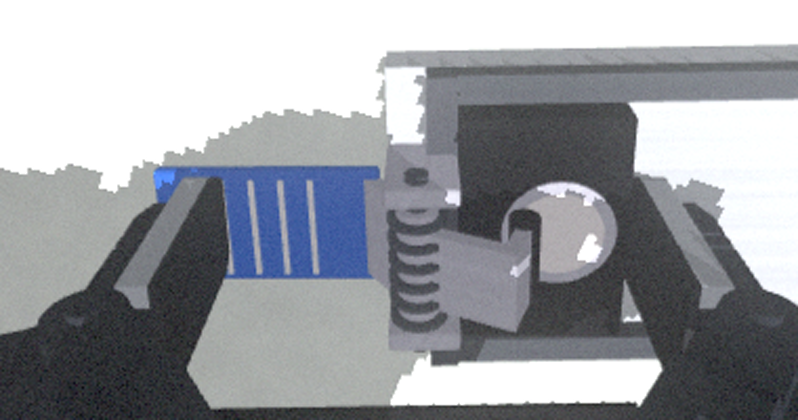

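Picture: the holder's leading edge touches the stop (crop u≈458, no gap), the clip is still open, and the push force has risen to 9.7 N. The holder is home. I back off a few mm, then lift.

Call:
{"method": "arm_command", "body": {"plan": [{"tx": 0, "ty": 0.0015, "tz": 0, "ax": 0, "ay": 0, "az": 0, "claw": 0.05}, {"tx": 0, "ty": 0.0015, "tz": 0, "ax": 0, "ay": 0, "az": 0, "claw": 0.05}, {"tx": 0, "ty": 0.0015, "tz": 0, "ax": 0, "ay": 0, "az": 0, "claw": 0.05}, {"tx": 0, "ty": 0.001, "tz": 0, "ax": 0, "ay": 0, "az": 0, "claw": 0.05}, {"tx": 0, "ty": 0, "tz": 0, "ax": 0, "ay": 0, "az": 0, "claw": 0.05}, {"tx": 0, "ty": 0, "tz": 0, "ax": 0, "ay": 0, "az": 0, "claw": 0.05}, {"tx": 0, "ty": 0, "tz": -0.002, "ax": 0, "ay": 0, "az": 0, "claw": 0.05}, {"tx": 0, "ty": 0, "tz": -0.002, "ax": 0, "ay": 0, "az": 0, "claw": 0.05}, {"tx": 0, "ty": 0, "tz": -0.002, "ax": 0, "ay": 0, "az": 0, "claw": 0.05}, {"tx": 0, "ty": 0, "tz": -0.002, "ax": 0, "ay": 0, "az": 0, "claw": 0.05}]}}

```text
clock: 13.92
tcp_pos: [0.532, -0.0299, 0.2829]
orientation: [3.094, 0.543, -0.0]
contact_force: [-0.8, 1.0, 1.3]
grip_width: 0.0813
gripper_force: 0.8
```

Call:
{"method": "arm_command", "body": {"plan": [{"tx": 0, "ty": 0, "tz": -0.003, "ax": 0, "ay": 0, "az": 0, "claw": 0.05}, {"tx": 0, "ty": 0, "tz": -0.003, "ax": 0, "ay": 0, "az": 0, "claw": 0.05}, {"tx": 0, "ty": 0, "tz": -0.005, "ax": 0, "ay": 0, "az": 0, "claw": 0.05}, {"tx": 0, "ty": 0, "tz": -0.008, "ax": 0, "ay": 0, "az": 0, "claw": 0.05}, {"tx": 0, "ty": 0, "tz": -0.01, "ax": 0, "ay": 0, "az": 0, "claw": 0.05}, {"tx": 0, "ty": 0, "tz": -0.01, "ax": 0, "ay": 0, "az": 0, "claw": 0.05}, {"tx": 0, "ty": 0, "tz": -0.01, "ax": 0, "ay": 0, "az": 0, "claw": 0.05}, {"tx": 0, "ty": 0, "tz": -0.01, "ax": 0, "ay": 0, "az": 0, "claw": 0.05}, {"tx": 0, "ty": 0, "tz": 0, "ax": 0, "ay": 0, "az": 0, "claw": 0.05}, {"tx": 0, "ty": 0, "tz": 0, "ax": 0, "ay": 0, "az": 0, "claw": 0.05}]}}

```text
clock: 14.75
tcp_pos: [0.5323, -0.0297, 0.3426]
orientation: [3.094, 0.543, 0.003]
contact_force: [0.7, -0.2, -1.5]
grip_width: 0.0813
gripper_force: 0.0
```

```bash
python3 st.py; python3 - <<'E'
from h import *
im=r.grab_frame('wrist'); save('w8.png',cv2.resize(cv2.convertScaleAbs(im[180:380,80:460],alpha=1.6,beta=10),(798,420),interpolation=cv2.INTER_CUBIC))
E
```

```text
14.75 [0.0025 0.0321 0.3426] F meter [ 0.6 -0.4 -1.5] 0.0
```

View pics/w8.png

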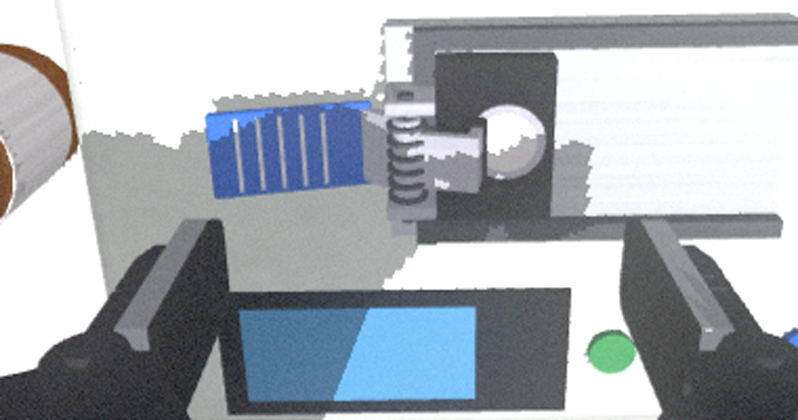

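Picture: the holder is square against the stop (crop u≈437), the clip's nose rests on it at about (480,155), the plate is half-raised, and the gripper is clear.

```bash
python3 -c "
from bench import r
print(r.hand_in())"
```

```text
the job is handed in; nothing more can be done
None
```

The holder was pushed home against the stop while the clip was held open. The clip was then released onto the holder, the arm moved clear, and the job was handed in at about 15 s. `hand_in` gave no verdict; the last picture showed the holder square at the stop with the nose resting on it.

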